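Take the used reagent cartridge out of the bench analyser

TASK

The used reagent cartridge has to come out of the bench analyser: lift the hold-down bar right up by its lug and leave it up, then slide the cartridge straight out along the runway until it comes up against the lip at the front. Then lift it off the runway and set it down gently in the steel tray, standing flat on its base. Keep the cartridge level all the way, since it is not empty, and do not disturb the notebook, the bottle or the timer.

Things in the scene. Friction and masses are not known exactly. Their poses are not given: they have to be found in the camera images.
- analyser: white bench analyser, fixed, 180 mm wide, 222 mm high, with a reagent bay low in its front. Origin on the bench under the middle of the bay's front face; x points into the analyser, away from the robot, y left, z up. The block round the bay is 100 mm wide, 80 mm high (x 0 to 80). Above, z 160 to 222, a 150 mm wide head overhangs to x = -12; behind them the main body from x = 75 to 175
- bay_mouth (a point): middle of the bay opening's lower edge, at analyser x = 0, z = 6 (runway floor). Opening 54 mm wide, 55 mm high, 74 mm deep. The head above stops a tool that points straight down from gripping the cartridge while it is in the bay: lean the tool back towards the robot by 25 to 45 degrees
- lip (a point): middle of the lip's inner face, at floor level (analyser x = -126, z = 6). The steel runway, floor 6 mm over the bench, 92 mm wide, runs from the bay out to this lip across its front end; lip 8 mm higher than the floor. Two guides on the runway at y = 27 to 31 and -31 to -27, 7 mm higher than the floor
- hold_bar (a joint): angle of the hinged hold-down bar: 0 down on the cartridge's nose, 0.95 up against its stop, 0.85 is well up. Friction hinge: stays where it is left, takes about 2 N at the lug. Down, the round bar (8 mm thick, 108 mm long, along y between two side arms) lies at analyser x = -22, z = 48, over the nose and in front of the cartridge's shoulder
- bar_hinge (a point): point on the bar's hinge axis in the analyser's middle plane, at analyser x = 40, z = 48; the axis is parallel to the analyser's y; the bar swings up and back about it at 62 mm radius
- bar_lug (a point): point to grip on the black lug in the middle of the bar, 11 mm from the lug's free end, 86 mm from the hinge axis; moves with the bar. Lug 16 mm wide (along y), 9 mm thick, 36 mm long; with the bar down it rises at 30 degrees to the front and this point lies at analyser x = -45, z = 61, about 20 mm over the nose
- cartridge: grey plastic cartridge, 112 mm long, 50 mm wide, 0.24 to 0.48 kg. Origin under the middle of its base; x along it to the tall end, z up. Nose: x -56 to -26, 36 mm high; tall part: x -26 to 56, 52 mm high. Centre of mass near x = 4. Starts on the runway, x along the analyser's x, front 40 to 46 mm standing out of the bay, 2 mm play each side. Against the lip its origin is at analyser x = -70
- steel_tray: open stainless steel tray, fixed, to the left or right in front of the analyser, 170 mm (its x) by 220 mm (its y), rim 23 mm high, walls and floor 3 mm. Origin under its middle
- lab_book: blue notebook 210 x 152 x 14 mm lying on the other side; leave alone. Origin under its middle
- buffer_bottle: white reagent bottle, 58 mm thick, 117 mm high, right of the analyser; leave alone. Origin under its middle
- timer: white laboratory timer 66 x 70 x 19 mm, left of the analyser; leave alone. Origin under its middle
Not all that is in view belongs to the job. What is shaped like the cartridge but purple is not meant.

How it is judged:
By the outcome, as a careful person would: the job done as asked, in the order asked, and still so for the second after the job is handed in, with the robot touching nothing.
It also fails if it takes over 56 s, if anything falls off the work surface, if the arm or the gripper's body presses on something with over 40 N, if the wrist force passes 120 N, or if a joint passes its speed limit or range.

ROBOT

A 6-joint arm with a two-finger parallel gripper is mounted at the origin on a cart in front of the work surface, level with it; the furniture and walls round the work are solid. World frame = base frame: x ahead of the robot, y to its left, z up, the work surface at z = 0. Lengths are in m, angles in rad, forces in N, time in s.
With the tool pointing down it reaches from about 0.4 to 0.925 m from the base axis. Payload 12.5 kg.
Tool frame: the origin (TCP) lies midway between the tips of the shut fingers; the grasp point (between the pads) lies 19 mm behind it; z points along the fingers, y is the line along which they close (so a half turn about z gives the same grasp; the last joint's range is limited). The gripper opens to 95 mm and grips with 3 to 60 N. Pads are 20 mm wide; open, the fingers measure 119 mm over their backs; the gripper's body (75 mm by 180 mm) begins 59 mm behind the grasp point.
Start: joints at [-0.106, 0.491, 1.559, -0, 1.092, -0.106], TCP at [0.625, 0, 0.215] pointing down, gripper open.
Joint ranges: [-3.1, 3.1], [-0.84, 2.19], [0.05, 2.79], [-1.13, 4.28], [0.06, 2.93], [-2.69, 2.69]. Speed limits (rad/s): [2.22, 2.22, 2.79, 3.14, 3.14, 3.14].

INTERFACE

Orientations are given as a rotation vector (axis times angle).
In Python, from rig import readout, viewer, workorder gives the robot as it stands.
- The arm moves only by the shell command python3 -m creep 'ROWS' [FORCE]. ROWS is rows parted by semicolons, their numbers by spaces, 1 to 12 of them, each of 7 numbers: dx, dy, dz in m, then a rotation vector rx, ry, rz in rad, then the finger opening in m; each row is the pose to reach, as a shift and turn from the pose commanded when the command began, along the tool's axes at that moment; what a row does not reach only later rows make up. A row lasts 1/12 s, in which the tool goes at most 0.0417 m and 0.125 rad, less where a joint would pass 70% of its speed; a pose out of reach is approached as far as the arm can. The fingers move at their own pace and stop on an object; FORCE is the grip in N (left out, the last holds). Time passes only in rows, so rows that do not move let the fingers close. It prints the time, the measured TCP pose, the force, the opening and the grip force at its end.
- readout.read_state(): the state, without advancing time (a new reading comes with each control period).
- viewer.capture(name): name is "scene" or "side" or "wrist"; returns the picture (400x640x3 uint8, blue, green, red); there is no depth.
- viewer.camera_info(name): a dict with "camera_matrix" (3x3 intrinsics, pixels), "rvec" (rotation vector, rad) and "tvec" (3), from world to camera coordinates, as OpenCV has them. Camera axes: x right, y down, z forward; pixel columns grow to the right and rows downward; lengths in m; the calibration is good to about 2 mm. A picture is of the moment at which its call begins: read the wrist's pose just before it. camera_info takes no time and is no camera call; for the wrist camera it gives the pose at the moment of the call.
- workorder.finish_job(): hands the job in; it is judged then, once.
The state is a dict: "time_s": time; "joint_pos": joint angles; "qd": joint speeds; "effort": joint torques, N m; "ee_pos": TCP position; "eef_rot": TCP orientation; "ft_force": force on the tool from outside, world axes, zero at the start; "wrist_torque": the same for the moment, N m; "gripper_width": finger opening in m; "grip_force": force on a finger pad.
Only numpy, scipy, OpenCV 4.12 (cv2) and the standard library are available. Lean on these libraries where they do the work, as an engineer would, in place of code of your own. Each camera call takes 0.05 s, during which the arm holds its last target. There are 200 camera calls.

## Working session

There is one attempt and no reset: what is moved stays moved. The work goes in short steps, Python scripts to look and compute and a shell command to move; the robot and the scene stay as the last step left them, time stands still between calls to the robot, and variables do not carry over. Pictures are saved under pics/ and viewed, at most 10 in all, crops included, and the job is handed in when it is done.

```bash
mkdir -p pics; ls
python3 - <<'E'
from rig import readout, viewer
import cv2
s=readout.read_state();print(s['time_s'],s['ee_pos'],s['eef_rot'],s['gripper_width'])
for n in("scene","side"):
    cv2.imwrite(f"pics/{n}0.png",viewer.capture(n)); c=viewer.camera_info(n);print(n,c)
E
```

```text
pics
0.0 [6.24763079e-01 7.07790130e-05 2.14068369e-01] [-2.22079823e+00 -2.22088745e+00  1.03103179e-03] 0.09512892109262495
scene {'camera_matrix': array([[391.32089329,   0.        , 315.29417004],
       [  0.        , 391.32089329, 205.19810074],
       [  0.        ,   0.        ,   1.        ]]), 'rvec': array([ 2.1953342 , -0.76476579,  0.31985766]), 'tvec': array([-0.45097965,  0.27929626,  0.64311787])}
side {'camera_matrix': array([[478.06831353,   0.        , 308.91046785],
       [  0.        , 478.06831353, 195.70942384],
       [  0.        ,   0.        ,   1.        ]]), 'rvec': array([ 2.08762273, -0.43844774,  0.23318252]), 'tvec': array([-0.53921634,  0.1865061 ,  1.11137959])}
```

View pics/scene0.png

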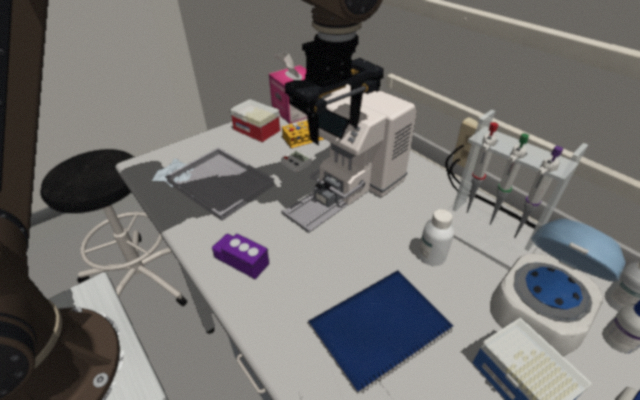

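View pics/side0.png

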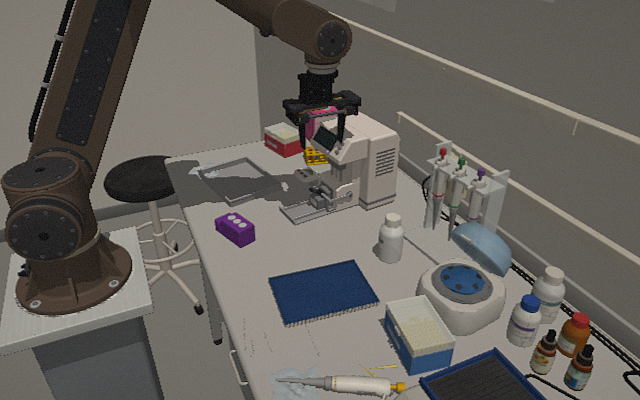

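The scene view shows the runway front corner near (305,228), the tray at the left (220,180), the bottle at (437,240) and the notebook at (380,325). The purple decoy is at (240,255). Next I'll look at the wrist view and some enlarged crops.

Run:
```python
from rig import readout, viewer
import cv2, numpy as np
print(viewer.camera_info("wrist"))
w=viewer.capture("wrist");cv2.imwrite("pics/w0.png",w)
a=cv2.imread("pics/scene0.png")[130:250,155:415];b=cv2.imread("pics/side0.png")[130:240,190:410]
a=cv2.resize(a,None,fx=3,fy=3,interpolation=cv2.INTER_CUBIC)
cv2.imwrite("pics/crop_s.png",a)
b=cv2.resize(b,None,fx=3.6,fy=3.6,interpolation=cv2.INTER_CUBIC);cv2.imwrite("pics/crop_d.png",b)
```

```text
{'camera_matrix': array([[314.8850157 ,   0.        , 319.50345982],
       [  0.        , 314.8850157 , 199.976937  ],
       [  0.        ,   0.        ,   1.        ]]), 'rvec': array([-2.84270250e+00,  1.85747544e-03,  1.99996191e-03]), 'tvec': array([-0.62435575, -0.03233219,  0.39295385])}
```

View pics/w0.png

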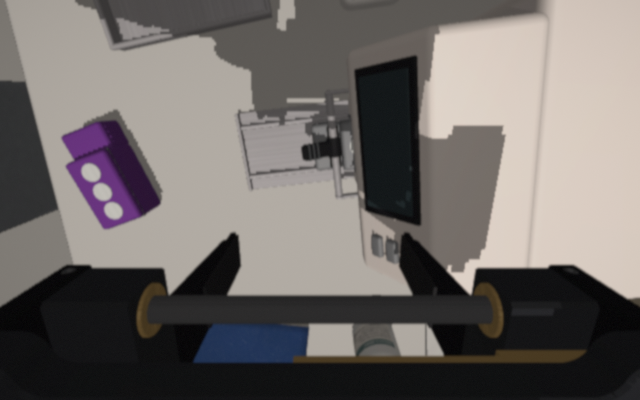

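View pics/crop_s.png

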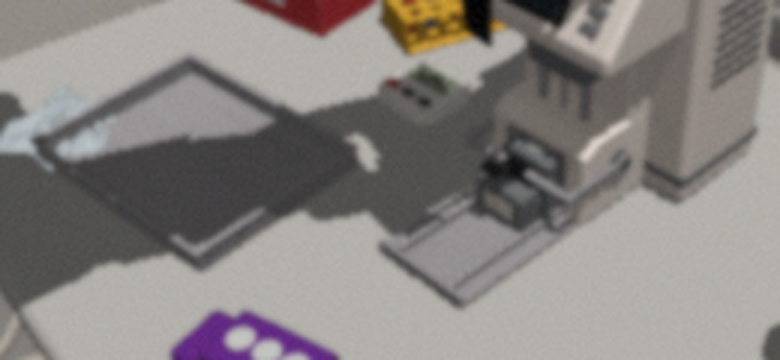

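The wrist view shows the runway with its lip corners at about (237,112) and (250,190) and the lug at (320,150). The scene crop shows the whole tray, with corners at crop pixels (38,140), (190,60), (358,158) and (200,262).

Run:
```python
import cv2
w=cv2.imread("pics/w0.png")[90:205,225:375]
cv2.imwrite("pics/w0c.png",cv2.resize(w,None,fx=5,fy=5,interpolation=cv2.INTER_CUBIC))
```

```text
(no output)
```

View pics/w0c.png

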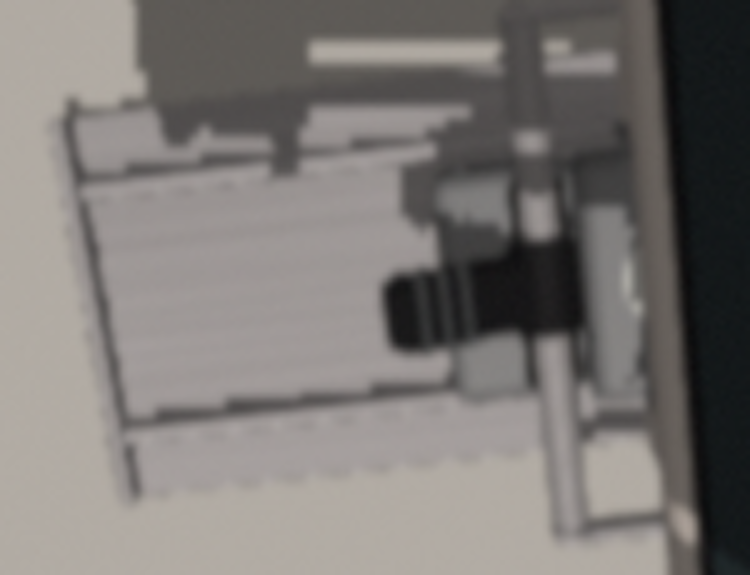

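```bash
cat > h.py <<'E'
import numpy as np, cv2
from scipy.optimize import least_squares
from scipy.spatial.transform import Rotation as R
K0={'w0':(np.array([[314.885,0,319.5035],[0,314.885,199.977],[0,0,1]]),np.array([-2.84270250e+00,1.85747544e-03,1.99996191e-03]),np.array([-0.62435575,-0.03233219,0.39295385]))}
def cam(n):
    if n in K0: return K0[n]
    from rig import viewer
    c=viewer.camera_info(n);return c['camera_matrix'],c['rvec'],c['tvec']
def proj(n,P):
    K,r,t=cam(n);return cv2.projectPoints(np.array(P,float),r,t,K,None)[0][:,0]
def ray(n,px,z):
    K,r,t=cam(n);M=cv2.Rodrigues(r)[0];d=M.T@np.linalg.solve(K,[*px,1]);c=-M.T@t
    return c+d*(z-c[2])/d[2]
def place(p,P):
    return R.from_euler('z',p[2]).apply(np.array(P,float))+[p[0],p[1],0]
def fit(obs,x0):
    f=lambda p:np.concatenate([(proj(n,place(p,[q for q,_ in o]))-[u for _,u in o]).ravel() for n,o in obs.items()])
    s=least_squares(f,x0,loss='soft_l1');return s.x,f(s.x).reshape(-1,2)
E
python3 - <<'E'
from h import *
c=lambda u,v:(u/5+225,v/5+90)
s=lambda u,v:(u/3+155,v/3+130)
w=[((-126,46,10),c(72,108)),((-126,-46,10),c(135,493)),((-54.5,0,66),c(388,314)),((-22,-54,48),c(568,528)),((-22,54,48),c(522,14)),((-126,-27,13),c(118,424)),((-126,27,13),c(88,188))]
w=[(np.array(q)/1e3,u) for q,u in w]
sc=[(np.array(q)/1e3,u) for q,u in [((-129,46,14),s(381,246)),((-129,-46,14),s(462,302)),((-54,0,66),s(488,165))]]
for o in({'w0':w},{'scene':sc},{'w0':w,'scene':sc}):
    p,r=fit(o,[.7,.05,0]);print(p.round(4),np.round(r,1).tolist())
print('lug w0',ray('w0',c(388,314),.066))
print('nose front',[ray('w0',c(*q),.042).round(4) for q in((440,190),(457,390))], place(p,[[-.045,0,.042]]))
tc=[s(38,140),s(190,60),s(358,158),s(200,264)]
T=[ray('scene',q,.023) for q in tc];print(np.round(T,4),[np.linalg.norm(T[i]-T[i-1]).round(4) for i in range(4)])
print('wrist tray corner',ray('w0',(113,48),.023),ray('w0',(272,14),.023))
E
```

```text
[0.6622 0.0415 0.0988] [[-0.5, -0.2], [0.0, 0.0], [0.5, -0.3], [-0.0, -0.2], [0.4, 0.7], [0.3, -0.7], [-1.4, 0.9]]
[0.6585 0.0392 0.1449] [[-0.7, -0.9], [0.7, -0.2], [-0.0, 2.2]]
[0.6622 0.0415 0.1011] [[-0.5, 0.0], [0.2, 0.2], [0.6, -0.2], [0.1, -0.2], [0.3, 0.7], [0.5, -0.5], [-1.4, 1.1], [-0.9, -3.6], [-1.1, -2.4], [-0.1, 0.6]]
lug w0 [0.60739566 0.03574053 0.066     ]
nose front [array([0.6176, 0.0585, 0.042 ]), array([0.621 , 0.0153, 0.042 ])] [[0.61742512 0.03693165 0.042     ]]
[[0.3665 0.3476 0.023 ]
 [0.5242 0.3743 0.023 ]
 [0.5646 0.1548 0.023 ]
 [0.4017 0.1235 0.023 ]] [np.float64(0.2268), np.float64(0.1599), np.float64(0.2231), np.float64(0.1659)]
wrist tray corner [0.40859204 0.13913645 0.023     ] [0.57637438 0.17032358 0.023     ]
```

```bash
cat >> h.py <<'E'
AN=[.6622,.0415,.099]
def row(pos,tilt,yaw=None,an=True,show=True):
    """pos in analyser frame (m) or world; prints shift+turn in present tool axes"""
    from rig import readout
    s=readout.read_state();R0=R.from_rotvec(s['eef_rot']);p0=np.array(s['ee_pos'])
    yaw=AN[2] if yaw is None else yaw
    pt=place(AN,[pos])[0] if an else np.array(pos)
    Rt=R.from_euler('z',yaw)*R.from_euler('y',np.pi-np.radians(tilt))
    d=R0.inv().apply(pt-p0);rv=(R0.inv()*Rt).as_rotvec()
    print(d.round(4),rv.round(3),'world',pt.round(4));return d,rv
def inA(p): return R.from_euler('z',-AN[2]).apply(np.array(p)-[AN[0],AN[1],0])
E
python3 - <<'E'
from h import *
t=np.radians(35);u=np.array([np.sin(t),0,-np.cos(t)])
g=np.array([-.045,0,.061])+.008*u
print(g)
row(g-.06*u,35);row(g-.06*u+[-.06,0,.05],35)
E
```

```text
[-0.04041139  0.          0.05444678]
[ 0.0341 -0.037   0.1106] [-0.509 -0.461 -1.612] world [0.5877 0.0341 0.1036]
[ 0.0281 -0.0968  0.0607] [-0.509 -0.461 -1.612] world [0.528  0.0282 0.1536]
```

```bash
python3 -m creep '0 -0.04 -0.02 0 0 0 0.04; 0 -0.08 -0.02 0 0 0 0.04; 0 -0.11 -0.02 0 0 0 0.04; 0.02 -0.11 -0.01 -0.255 -0.23 -0.806 0.04; 0.028 -0.11 0 -0.255 -0.23 -0.806 0.04; 0.028 -0.1 0.03 -0.255 -0.23 -0.806 0.04; 0.028 -0.1 0.03 -0.255 -0.23 -0.806 0.04; 0.028 -0.1 0.03 -0.255 -0.23 -0.806 0.04; 0.028 -0.1 0.03 -0.255 -0.23 -0.806 0.04; 0.028 -0.1 0.03 -0.509 -0.461 -1.612 0.04; 0.028 -0.1 0.03 -0.509 -0.461 -1.612 0.04; 0.028 -0.1 0.03 -0.509 -0.461 -1.612 0.04' 15
python3 - <<'E'
from h import *
t=np.radians(35);u=np.array([np.sin(t),0,-np.cos(t)])
g=np.array([-.045,0,.061])+.008*u
row(g-.06*u,35)
E
```

```text
time_s: 1.15
ee_pos: [0.5249, 0.0283, 0.1847]
eef_rot: [0.69, 2.63, 0.029]
ft_force: [-0.2, 0.6, -0.1]
gripper_width: 0.0401
grip_force: 0.0
[-0.0151  0.0243  0.0987] [-0.18  -0.162 -0.571] world [0.5877 0.0341 0.1036]
```

```bash
python3 -m creep '0 0 0 -0.18 -0.162 -0.571 0.04; 0 0 0 -0.18 -0.162 -0.571 0.04; 0 0 0.02 -0.18 -0.162 -0.571 0.04; -0.005 0.01 0.04 -0.18 -0.162 -0.571 0.04; -0.01 0.016 0.065 -0.18 -0.162 -0.571 0.04; -0.015 0.024 0.098 -0.18 -0.162 -0.571 0.04; -0.015 0.024 0.098 -0.18 -0.162 -0.571 0.04; -0.015 0.024 0.098 -0.18 -0.162 -0.571 0.04; -0.015 0.024 0.098 -0.18 -0.162 -0.571 0.04'
python3 - <<'E'
from h import *
from rig import viewer
t=np.radians(35);u=np.array([np.sin(t),0,-np.cos(t)])
g=np.array([-.045,0,.061])+.008*u
row(g,35)
c=viewer.camera_info("wrist");K0['w1']=(c['camera_matrix'],c['rvec'],c['tvec']);print(c)
w=viewer.capture("wrist");cv2.imwrite("pics/w1.png",w)
print(proj('w1',place(AN,[[-.045,0,.061],[-.0545,0,.0665],[-.022,-.054,.048],[-.022,.054,.048],[-.126,.046,.006],[-.126,-.046,.006]])).round(0).tolist())
E
```

```text
time_s: 1.9
ee_pos: [0.5812, 0.0408, 0.1374]
eef_rot: [0.021, 2.592, 0.052]
ft_force: [0.2, 1.0, 0.0]
gripper_width: 0.04
grip_force: 0.0
[ 0.0084 -0.0066  0.0919] [-0.022 -0.059 -0.109] world [0.622  0.0375 0.0544]
{'camera_matrix': array([[314.8850157 ,   0.        , 319.50345982],
       [  0.        , 314.8850157 , 199.976937  ],
       [  0.        ,   0.        ,   1.        ]]), 'rvec': array([-1.75026469, -1.70694026, -0.8152766 ]), 'tvec': array([-0.04993688, -0.45571642, -0.15919644])}
[[312.0, 196.0], [310.0, 193.0], [257.0, 208.0], [373.0, 196.0], [357.0, 65.0], [238.0, 79.0]]
```

View pics/w1.png

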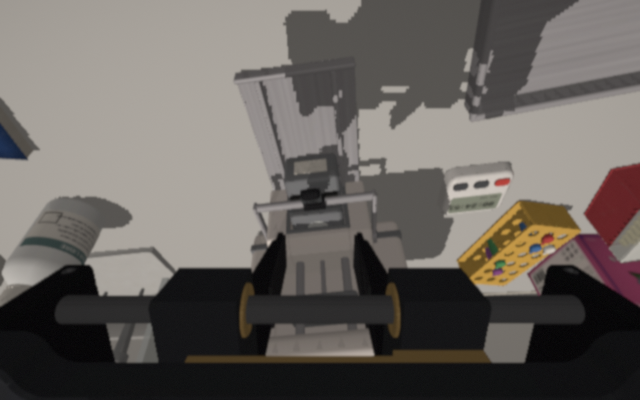

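The predicted lug (312,196), bar ends and lip corners all fall on the image, so the analyser pose is confirmed. Next I approach the lug and grip it.

```bash
python3 -m creep '0.004 -0.003 0.02 -0.022 -0.059 -0.109 0.04; 0.006 -0.005 0.04 -0.022 -0.059 -0.109 0.04; 0.008 -0.0066 0.05 -0.022 -0.059 -0.109 0.04; 0.008 -0.0066 0.05 -0.022 -0.059 -0.109 0.04;  0.008 -0.0066 0.05 -0.022 -0.059 -0.109 0.04'
python3 - <<'E'
from h import *
t=np.radians(35);u=np.array([np.sin(t),0,-np.cos(t)])
g=np.array([-.045,0,.061])+.008*u
row(g,35)
K0['w1']=(K0['w0'][0],np.array([-1.75026469, -1.70694026, -0.8152766 ]),np.array([-0.04993688, -0.45571642, -0.15919644]))
print(ray('w1',(472,117),.023))
E
```

```text
time_s: 2.37
ee_pos: [0.6152, 0.0458, 0.1186]
eef_rot: [-0.113, 2.585, 0.01]
ft_force: [0.2, 0.4, -0.1]
gripper_width: 0.0399
grip_force: 0.0
[ 0.0287 -0.0078  0.0579] [-0.022 -0.057 -0.005] world [0.622  0.0375 0.0544]
[0.57013584 0.17041606 0.023     ]
```

```bash
python3 -m creep '0 0 0 0 0 0 0.04; 0 0 0 0 0 0 0.04; 0 0 0 0 0 0 0.04'
python3 - <<'E'
from h import *
from rig import readout
print(readout.read_state()['qd'].round(3),readout.read_state()['joint_pos'].round(3))
t=np.radians(35);u=np.array([np.sin(t),0,-np.cos(t)])
g=np.array([-.045,0,.061])+.008*u
row(g-.02*u,35);row(g,35)
E
```

```text
time_s: 2.62
ee_pos: [0.6156, 0.0457, 0.1197]
eef_rot: [-0.113, 2.583, 0.009]
ft_force: [0.4, -0.7, -0.3]
gripper_width: 0.0399
grip_force: 0.0
[ 0.002  0.002 -0.003  0.003 -0.002 -0.001] [-0.06   0.487  2.06   0.985  0.073 -2.684]
[ 0.0308 -0.0081  0.0385] [-0.023 -0.055 -0.005] world [0.6106 0.0364 0.0708]
[ 0.0297 -0.0076  0.0585] [-0.023 -0.055 -0.005] world [0.622  0.0375 0.0544]
```

Joints 4, 5 and 6 are near the wrist singularity: j5 is at its lower limit and j6 at its range end. Leaning the tool back needs the flipped wrist (j4 ≈ π). I'll back off, turn the tool half round, and swing through sideways so the wrist flips cleanly.

Run:
```python
from h import *
row([.50,.03,.26],5,an=False)
```

```text
[ 0.0249 -0.0084 -0.1806] [-0.021  0.469 -0.01 ] world [0.5  0.03 0.26]
```

```bash
python3 -m creep '0 0 -0.04 0 0 0 0.04; 0.005 0 -0.08 0 0.1 0 0.04; 0.01 -0.004 -0.12 0 0.2 0 0.04; 0.02 -0.008 -0.16 -0.01 0.3 0 0.04; 0.025 -0.008 -0.18 -0.02 0.47 -0.01 0.04; 0.025 -0.008 -0.18 -0.02 0.47 -0.01 0.04; 0.025 -0.008 -0.18 -0.02 0.47 -0.01 0.04; 0.025 -0.008 -0.18 -0.02 0.47 -0.01 0.04; 0.025 -0.008 -0.18 -0.02 0.47 -0.01 0.04; 0.025 -0.008 -0.18 -0.02 0.47 -0.01 0.04; 0.025 -0.008 -0.18 -0.02 0.47 -0.01 0.04'
python3 -c "
from rig import readout
print(readout.read_state()['joint_pos'].round(3))"
```

```text
time_s: 3.53
ee_pos: [0.5003, 0.0307, 0.258]
eef_rot: [-0.15, 3.052, 0.006]
ft_force: [-0.6, -0.8, -0.4]
gripper_width: 0.0402
grip_force: 0.0
[-0.079  0.234  1.848  0.018  0.975 -1.757]
```

```bash
S='0 0 0'; python3 -m creep '0 0 0 0 0 1.5 0.04; 0 0 0 0 0 1.5 0.04; 0 0 0 0 0 1.5 0.04; 0 0 0 0 0 1.5 0.04; 0 0 0 0 0 1.5 0.04; 0 0 0 0 0 1.5 0.04; 0 0 0 0 0 1.5 0.04; 0 0 0 0 0 1.5 0.04; 0 0 0 0 0 1.5 0.04; 0 0 0 0 0 1.5 0.04; 0 0 0 0 0 1.5 0.04; 0 0 0 0 0 1.5 0.04' >/dev/null; python3 -m creep '0 0 0 0 0 1.64 0.04; 0 0 0 0 0 1.64 0.04; 0 0 0 0 0 1.64 0.04; 0 0 0 0 0 1.64 0.04; 0 0 0 0 0 1.64 0.04; 0 0 0 0 0 1.64 0.04; 0 0 0 0 0 1.64 0.04; 0 0 0 0 0 1.64 0.04; 0 0 0 0 0 1.64 0.04; 0 0 0 0 0 1.64 0.04; 0 0 0 0 0 1.64 0.04; 0 0 0 0 0 1.64 0.04'
sed -i "s/    d=R0.inv/    Rt=Rt*R.from_euler('z',np.pi)\n    d=R0.inv/" h.py
python3 - <<'E'
from h import *
from rig import readout
s=readout.read_state();q=s['joint_pos'];print(q.round(3))
row([.5,.03,.26],5,an=False)
# forearm frame: Rtool = Rf*Rz(j4)*Ry(j5)*Rz(j6) (signs to be checked)
Rt=R.from_rotvec(s['eef_rot'])
for s4 in(1,-1):
  for s5 in (1,-1):
    Rf=Rt*(R.from_euler('z',s4*q[3])*R.from_euler('y',s5*q[4])*R.from_euler('z',q[5])).inv()
    print(s4,s5,Rf.as_matrix().round(2).tolist())
E
```

```text
time_s: 5.53
ee_pos: [0.5004, 0.0307, 0.2574]
eef_rot: [3.116, 0.366, 0.132]
ft_force: [0.0, -0.3, -0.9]
gripper_width: 0.0399
grip_force: 0.0
[-0.079  0.235  1.848  0.018  0.976  1.249]
[-0.0003  0.0006 -0.0026] [0.    0.003 0.135] world [0.5  0.03 0.26]
1 1 [[0.1, 0.99, -0.03], [0.57, -0.08, -0.82], [-0.82, 0.07, -0.57]]
1 -1 [[-0.04, 0.99, 0.12], [0.55, -0.08, 0.83], [0.83, 0.1, -0.55]]
-1 1 [[0.14, 0.99, -0.03], [0.56, -0.1, -0.82], [-0.81, 0.1, -0.57]]
-1 -1 [[-0.0, 0.99, 0.12], [0.55, -0.1, 0.83], [0.84, 0.07, -0.55]]
```

```bash
cat >> h.py <<'E'
def fkR(q,s=1):
    E=R.from_euler
    return E('z',q[0])*E('y',q[1]+q[2])*E('z',s*q[3])*E('y',q[4])*E('z',q[5]+np.pi/2)
E
python3 - <<'E'
from h import *
D=[([-0.106,0.491,1.559,0,1.092,-0.106],[.62476,.0001,.2141],[-2.2208,-2.2209,.001]),
([-0.06,0.487,2.06,0.985,0.073,-2.684],[.6156,.0457,.1197],[-.113,2.583,.009]),
([-0.079,0.234,1.848,0.018,0.975,-1.757],[.5003,.0307,.258],[-.15,3.052,.006])]
for s in(1,-1):
    print(s,[((fkR(q,s).inv()*R.from_rotvec(r)).magnitude()).round(3) for q,p,r in D])
def f(x):
    h,r0,l2,e,l3,d,L=x;o=[]
    for q,p,r in D:
        u=lambda a:np.array([np.sin(a),0,np.cos(a)])
        v=lambda a:np.array([np.cos(a),0,-np.sin(a)])
        w=np.array([r0,d,h])+l2*u(q[1])+l3*u(q[1]+q[2])+e*v(q[1]+q[2])
        o+=list((R.from_euler('z',q[0]).apply(w)+L*R.from_rotvec(r).as_matrix()[:,2]-p)*1e3)
    return np.array(o+list((x-[.2,0,.45,0,.4,.07,.25])*2))
S=least_squares(f,[.2,0,.45,0,.4,.07,.25]);print(S.x.round(3),f(S.x)[:9].round(1))
E
```

```text
Traceback (most recent call last):
AttributeError: 'float' object has no attribute 'round'
```

```bash
cat >> h.py <<'E'
D=[([-0.106,0.491,1.559,0,1.092,-0.106],[.62476,.0001,.2141],[-2.2208,-2.2209,.001]),
([-0.06,0.487,2.06,0.985,0.073,-2.684],[.6156,.0457,.1197],[-.113,2.583,.009]),
([-0.079,0.234,1.848,0.018,0.975,-1.757],[.5003,.0307,.258],[-.15,3.052,.006])]
def fk(x,q,Rt):
    h,r0,l2,e,l3,d,L=x
    u=lambda a:np.array([np.sin(a),0,np.cos(a)])
    v=lambda a:np.array([np.cos(a),0,-np.sin(a)])
    w=np.array([r0,d,h])+l2*u(q[1])+l3*u(q[1]+q[2])+e*v(q[1]+q[2])
    return R.from_euler('z',q[0]).apply(w)+L*Rt.as_matrix()[:,2]
def cal():
    f=lambda x:np.concatenate([(fk(x,q,R.from_rotvec(r))-p)*1e3 for q,p,r in D]+[(x-[.2,0,.45,0,.4,.07,.25])*2])
    S=least_squares(f,[.2,0,.45,0,.4,.07,.25]);return S.x,f(S.x)[:3*len(D)]
E
python3 - <<'E'
from h import *
for s in(1,-1):
    print(s,[round(float((fkR(q,s).inv()*R.from_rotvec(r)).magnitude()),3) for q,p,r in D])
x,r=cal();print(x.round(3),r.round(1))
lo=[-3.1,-.84,.05,-1.13,.06,-2.69];hi=[3.1,2.19,2.79,4.28,2.93,2.69]
def ik(p,T,yaw,q0):
    Rt=R.from_euler('z',yaw)*R.from_euler('y',np.pi-np.radians(T))*R.from_euler('z',np.pi)
    g=lambda q:np.concatenate([(fk(x,q,fkR(q))-p)*10,(fkR(q).inv()*Rt).as_rotvec()])
    S=least_squares(g,q0,bounds=(lo,hi));return S.x.round(2),round(S.cost,6)
for P,T in([(-.041,0,.054),45],[(-.041,0,.054),50],[(-.041,0,.1),50],[(.008,0,.12),65],[(.008,0,.12),75],[(-.02,0,.02),45],[(-.06,0,.03),45],[(-.06,0,.15),45]):
    print(P,T,ik(place(AN,[P])[0],T,.099,[-.06,.5,2.1,3.1,.3,-1.7]))
for T in(40,45,50):print('tray',T,ik([.47,.26,.04],T,.18,[.4,.3,2.3,3.1,.3,-1.7]))
E
```

```text
1 [0.001, 0.001, 0.0]
-1 [0.001, 1.969, 0.036]
[0.19  0.002 0.587 0.041 0.408 0.066 0.269] [ 0.1 -0.1  0.2  0.   0.   0.  -0.1  0.  -0.2]
(-0.041, 0, 0.054) 45 (array([-0.11,  0.67,  2.22,  2.85,  0.54, -1.47]), np.float64(0.0))
(-0.041, 0, 0.054) 50 (array([-0.12,  0.71,  2.26,  2.89,  0.71, -1.52]), np.float64(0.0))
(-0.041, 0, 0.1) 50 (array([-0.12,  0.6 ,  2.25,  2.84,  0.59, -1.46]), np.float64(0.0))
(0.008, 0, 0.12) 65 (array([-0.11,  0.7 ,  2.24,  2.9 ,  0.93, -1.52]), np.float64(0.0))
(0.008, 0, 0.12) 75 (array([-0.12,  0.8 ,  2.28,  2.92,  1.25, -1.56]), np.float64(0.0))
(-0.02, 0, 0.02) 45 (array([-0.1 ,  0.76,  2.18,  2.88,  0.58, -1.5 ]), np.float64(0.0))
(-0.06, 0, 0.03) 45 (array([-0.12,  0.73,  2.27,  2.88,  0.65, -1.52]), np.float64(0.0))
(-0.06, 0, 0.15) 45 (array([-0.12,  0.45,  2.21,  2.64,  0.33, -1.25]), np.float64(0.0))
tray 40 (array([ 0.48,  0.66,  2.36,  3.49,  0.57, -1.64]), np.float64(0.0))
tray 45 (array([ 0.49,  0.7 ,  2.4 ,  3.47,  0.75, -1.59]), np.float64(0.0))
tray 50 (array([ 0.5 ,  0.75,  2.44,  3.45,  0.92, -1.55]), np.float64(0.0))
```

```bash
cat >> h.py <<'E'
lo=[-3.1,-.84,.05,-1.13,.06,-2.69];hi=[3.1,2.19,2.79,4.28,2.93,2.69]
X=cal()[0]
def ik(p,T,yaw,q0):
    Rt=R.from_euler('z',yaw)*R.from_euler('y',np.pi-np.radians(T))*R.from_euler('z',np.pi)
    g=lambda q:np.concatenate([(fk(X,q,fkR(q))-p)*10,(fkR(q).inv()*Rt).as_rotvec()])
    return least_squares(g,q0,bounds=(lo,hi)).x
QG=ik(place(AN,[(-.11,0,.15)])[0],50,.099,[-.06,.5,2.1,3.1,.3,-1.7])
def wp(a,b):
    """rows for joint path from pose a to b (fractions), relative to present pose"""
    from rig import readout
    s=readout.read_state();R0=R.from_rotvec(s['eef_rot']);p0=s['ee_pos'];q0=s['joint_pos']
    for k in np.linspace(a,b,7)[1:]:
        q=q0+(QG-q0)*k;Rk=fkR(q);p=fk(X,q,Rk)
        print(R0.inv().apply(p-p0).round(3),(R0.inv()*Rk).as_rotvec().round(2),p.round(3))
E
python3 -c "
from h import *
print(QG.round(2));wp(0,.5)"
```

```text
[-0.16  0.44  2.38  2.76  0.56 -1.41]
[ 0.005 -0.046  0.017] [ 0.18  0.05 -0.08] [0.496 0.077 0.24 ]
[ 0.014 -0.086  0.026] [ 0.32  0.14 -0.13] [0.497 0.118 0.231]
[ 0.028 -0.116  0.029] [ 0.44  0.25 -0.17] [0.504 0.15  0.229]
[ 0.045 -0.135  0.029] [ 0.51  0.38 -0.18] [0.515 0.173 0.231]
[ 0.063 -0.143  0.028] [ 0.55  0.51 -0.17] [0.531 0.185 0.233]
[ 0.08  -0.14   0.029] [ 0.54  0.63 -0.15] [0.548 0.186 0.234]
```

```bash
python3 -m creep '0.003 -0.023 0.009 0.09 0.025 -0.04 0.04; 0.005 -0.046 0.017 0.18 0.05 -0.08 0.04; 0.01 -0.066 0.022 0.25 0.1 -0.1 0.04; 0.014 -0.086 0.026 0.32 0.14 -0.13 0.04; 0.02 -0.101 0.028 0.38 0.2 -0.15 0.04; 0.028 -0.116 0.029 0.44 0.25 -0.17 0.04; 0.036 -0.126 0.029 0.48 0.32 -0.175 0.04; 0.045 -0.135 0.029 0.51 0.38 -0.18 0.04; 0.054 -0.139 0.029 0.53 0.45 -0.175 0.04; 0.063 -0.143 0.028 0.55 0.51 -0.17 0.04; 0.072 -0.142 0.028 0.55 0.57 -0.16 0.04; 0.08 -0.14 0.029 0.54 0.63 -0.15 0.04'
python3 -m creep '0 0 0 0 0 0 0.04'
python3 -c "
from h import *
from rig import readout
print(readout.read_state()['joint_pos'].round(2));wp(0,1)"
```

```text
time_s: 6.53
ee_pos: [0.5474, 0.1853, 0.2333]
eef_rot: [-2.357, -0.511, -0.829]
ft_force: [0.9, 0.5, 0.9]
gripper_width: 0.0401
grip_force: 0.0
time_s: 6.62
ee_pos: [0.5467, 0.1854, 0.2325]
eef_rot: [-2.357, -0.51, -0.826]
ft_force: [-0.3, 0.5, -0.2]
gripper_width: 0.0401
grip_force: 0.0
[-0.12  0.34  2.11  1.38  0.77 -0.08]
[0.008 0.018 0.002] [-0.06  0.11 -0.01] [0.563 0.174 0.23 ]
[ 0.011  0.041 -0.   ] [-0.14  0.19 -0.01] [0.576 0.156 0.223]
[ 0.004  0.069 -0.006] [-0.26  0.24 -0.01] [0.583 0.13  0.212]
[-0.012  0.099 -0.015] [-0.38  0.25 -0.  ] [0.582 0.099 0.195]
[-0.039  0.128 -0.028] [-0.51  0.23  0.01] [0.572 0.065 0.174]
[-0.074  0.153 -0.043] [-0.64  0.17  0.03] [0.553 0.031 0.15 ]
```

```bash
python3 -m creep '0.004 0.009 0.001 -0.03 0.055 -0.005 0.04; 0.008 0.018 0.002 -0.06 0.11 -0.01 0.04; 0.01 0.03 0.001 -0.1 0.15 -0.01 0.04; 0.011 0.041 0 -0.14 0.19 -0.01 0.04; 0.008 0.055 -0.003 -0.2 0.22 -0.01 0.04; 0.004 0.069 -0.006 -0.26 0.24 -0.01 0.04; -0.004 0.084 -0.01 -0.32 0.25 -0.005 0.04; -0.012 0.099 -0.015 -0.38 0.25 0 0.04; -0.026 0.114 -0.022 -0.45 0.24 0.005 0.04; -0.039 0.128 -0.028 -0.51 0.23 0.01 0.04; -0.056 0.14 -0.035 -0.58 0.2 0.02 0.04; -0.074 0.153 -0.043 -0.64 0.17 0.03 0.04'
python3 -m creep '0 0 0 0 0 0 0.04; 0 0 0 0 0 0 0.04'
python3 - <<'E'
from h import *
from rig import readout,viewer
print(readout.read_state()['joint_pos'].round(2))
t=np.radians(50);u=np.array([np.sin(t),0,-np.cos(t)])
g=np.array([-.045,0,.061])+.009*u
row(g-.05*u,50);row(g,50)
c=viewer.camera_info("wrist");K0['w2']=(c['camera_matrix'],c['rvec'],c['tvec'])
cv2.imwrite("pics/w2.png",viewer.capture("wrist"))
print(c['rvec'],c['tvec'])
print(proj('w2',place(AN,[[-.045,0,.061],[-.0545,0,.0665],[-.022,-.054,.048],[-.022,.054,.048],[-.126,.046,.006],[-.126,-.046,.006]])).round(0).tolist())
E
```

```text
time_s: 7.62
ee_pos: [0.5533, 0.031, 0.1515]
eef_rot: [-2.81, -0.146, -1.311]
ft_force: [0.6, 0.4, -0.1]
gripper_width: 0.0399
grip_force: 0.0
time_s: 7.78
ee_pos: [0.5543, 0.0319, 0.1524]
eef_rot: [-2.804, -0.148, -1.313]
ft_force: [0.2, 0.3, -0.6]
gripper_width: 0.0399
grip_force: 0.0
[-0.16  0.43  2.37  2.76  0.56 -1.41]
[-0.0295  0.0011  0.0661] [-0.002 -0.003  0.005] world [0.5862 0.0339 0.0874]
[-0.0297  0.0012  0.1161] [-0.002 -0.003  0.005] world [0.6243 0.0377 0.0552]
[ 1.97922197 -1.78509607  0.530683  ] [-0.02522133  0.57803072  0.01291252]
[[321.0, 228.0], [321.0, 234.0], [374.0, 214.0], [268.0, 214.0], [272.0, 330.0], [369.0, 331.0]]
```

View pics/w2.png

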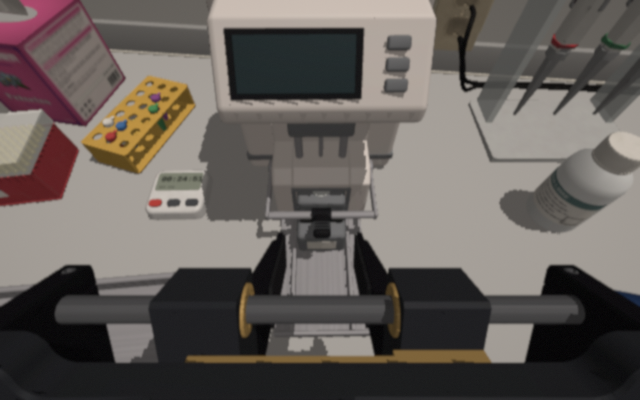

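The wrist is flipped (j4 = 2.76, j5 = 0.56). The lug appears at (321,228), exactly as predicted. Going in.

```bash
python3 -m creep '-0.015 0.001 0.033 0 0 0 0.04; -0.03 0.001 0.066 0 0 0 0.04; -0.03 0.001 0.08 0 0 0 0.04; -0.03 0.001 0.094 0 0 0 0.04; -0.03 0.001 0.105 0 0 0 0.04; -0.03 0.001 0.116 0 0 0 0.04; -0.03 0.001 0.116 0 0 0 0.04; -0.03 0.001 0.116 0 0 0 0.04'
python3 - <<'E'
from h import *
from rig import readout
print(inA(readout.read_state()['ee_pos']).round(4))
t=np.radians(50);u=np.array([np.sin(t),0,-np.cos(t)])
row(np.array([-.045,0,.061])+.009*u,50)
E
```

```text
time_s: 8.5
ee_pos: [0.6241, 0.037, 0.056]
eef_rot: [-2.805, -0.148, -1.317]
ft_force: [-0.5, -0.8, 0.8]
gripper_width: 0.0399
grip_force: 0.0
[-0.0383 -0.0007  0.056 ]
[-0.0004 -0.0007  0.0006] [ 0.    -0.005  0.006] world [0.6243 0.0377 0.0552]
```

```bash
python3 -m creep '0 0 0 0 0 0 0.005; 0 0 0 0 0 0 0.005; 0 0 0 0 0 0 0.005; 0 0 0 0 0 0 0.005; 0 0 0 0 0 0 0.005' 20
python3 - <<'E'
from h import *
from rig import readout
s=readout.read_state();print(inA(s['ee_pos']).round(4))
for k in range(1,9):
    b=.93*k/8;T=50+25*k/8;t=np.radians(T);u=np.array([np.sin(t),0,-np.cos(t)])
    a=np.arctan2(.013,-.085)-b
    row(np.array([.04+.086*np.cos(a),0,.048+.086*np.sin(a)])+.0085*u,T)
E
```

```text
time_s: 8.92
ee_pos: [0.6238, 0.0371, 0.0559]
eef_rot: [-2.805, -0.149, -1.316]
ft_force: [-2.0, 1.2, 2.2]
gripper_width: 0.0157
grip_force: 20.0
[-0.0386 -0.0006  0.0559]
[ 0.0091 -0.0005 -0.0044] [-0.     0.05   0.007] world [0.6262 0.0379 0.0657]
[ 0.0189 -0.0005 -0.008 ] [-0.     0.105  0.007] world [0.6297 0.0383 0.0755]
[ 0.029  -0.0004 -0.0105] [-0.001  0.159  0.007] world [0.6342 0.0387 0.0849]
[ 0.0394 -0.0003 -0.012 ] [-0.001  0.214  0.007] world [0.6397 0.0393 0.0938]
[ 0.0498 -0.0003 -0.0123] [-0.001  0.268  0.007] world [0.6461 0.0399 0.102 ]
[ 0.0602 -0.0002 -0.0114] [-0.001  0.323  0.007] world [0.6534 0.0406 0.1095]
[ 0.0704 -0.0001 -0.0095] [-0.001  0.377  0.007] world [0.6613 0.0414 0.1161]
[ 0.0803 -0.     -0.0064] [-0.001  0.432  0.007] world [0.67   0.0423 0.1217]
```

```bash
python3 -m creep '0.005 0 -0.0022 0 0.025 0 0.005; 0.009 0 -0.0044 0 0.05 0 0.005; 0.014 0 -0.0062 0 0.078 0 0.005; 0.019 0 -0.008 0 0.105 0 0.005; 0.024 0 -0.0093 0 0.132 0 0.005; 0.029 0 -0.0105 0 0.16 0 0.005; 0.034 0 -0.0113 0 0.187 0 0.005; 0.0394 0 -0.012 0 0.214 0 0.005; 0.0394 0 -0.012 0 0.214 0 0.005'
python3 - <<'E'
from h import *
from rig import readout
s=readout.read_state();print(inA(s['ee_pos']).round(4))
for k in range(5,10):
    b=.93*k/8 if k<9 else .96;T=50+25*k/8;t=np.radians(T);u=np.array([np.sin(t),0,-np.cos(t)])
    a=np.arctan2(.013,-.085)-b
    row(np.array([.04+.086*np.cos(a),0,.048+.086*np.sin(a)])+.0085*u,T)
E
```

```text
time_s: 9.67
ee_pos: [0.6387, 0.0388, 0.093]
eef_rot: [-2.642, -0.139, -1.601]
ft_force: [-8.7, 0.6, 4.1]
gripper_width: 0.0157
grip_force: 20.0
[-0.0236 -0.0004  0.093 ]
[ 0.0115 -0.0003  0.0024] [-0.001  0.056  0.006] world [0.6461 0.0399 0.102 ]
[ 0.0214 -0.0002  0.0054] [-0.001  0.11   0.006] world [0.6534 0.0406 0.1095]
[ 0.031  -0.0002  0.0095] [-0.002  0.165  0.006] world [0.6613 0.0414 0.1161]
[ 0.04   -0.0001  0.0146] [-0.002  0.22   0.006] world [0.67   0.0423 0.1217]
[ 0.0426 -0.0001  0.0159] [-0.002  0.274  0.006] world [0.6724 0.0425 0.1233]
```

```bash
python3 -m creep '0.006 0 0.0012 0 0.028 0 0.005; 0.0115 0 0.0024 0 0.056 0 0.005; 0.0165 0 0.004 0 0.083 0 0.005; 0.0214 0 0.0054 0 0.11 0 0.005; 0.026 0 0.0074 0 0.138 0 0.005; 0.031 0 0.0095 0 0.165 0 0.005; 0.0355 0 0.012 0 0.192 0 0.005; 0.04 0 0.0146 0 0.22 0 0.005; 0.0415 0 0.0155 0 0.22 0 0.005; 0.0415 0 0.0155 0 0.22 0 0.005'
python3 - <<'E'
from h import *
from rig import readout
s=readout.read_state();p=inA(s['ee_pos']);print(p.round(4))
z=R.from_euler('z',-AN[2])*R.from_rotvec(s['eef_rot']);u=z.as_matrix()[:,2];l=p-.0085*u;print(u.round(3),'tilt',np.degrees(np.arctan2(u[0],-u[2])))
print('bar',np.arctan2(.013,-.085)-np.arctan2(l[2]-.048,l[0]-.04),np.hypot(l[2]-.048,l[0]-.04))
E
```

```text
time_s: 10.5
ee_pos: [0.6724, 0.0426, 0.1239]
eef_rot: [-2.44, -0.131, -1.879]
ft_force: [-4.4, 2.3, 5.2]
gripper_width: 0.0156
grip_force: 20.0
[1.030e-02 1.000e-04 1.239e-01]
[ 0.967  0.003 -0.256] tilt 75.18870500893748
bar 0.966180303498569 0.08677523896205937
```

The bar is at its stop (about 0.95 rad). I'll release the lug and back out along the tool axis.

```bash
python3 -m creep '0 0 0 0 0 0 0.04; 0 0 0 0 0 0 0.04; 0 0 0 0 0 0 0.04; 0 0 -0.02 0 0 0 0.04; 0 0 -0.045 0 0 0 0.04; 0 0 -0.075 0 0 0 0.04; 0 0 -0.1 0 0 0 0.05; 0 0 -0.1 0 0 0 0.095; 0 0 -0.1 0 0 0 0.095' 25
python3 - <<'E'
from h import *
from rig import readout,viewer
T=42;t=np.radians(T);u=np.array([np.sin(t),0,-np.cos(t)])
g=np.array([-.027,0,.037])+.019*u
print(g,g+.01*np.array([-u[2]*-1*-1,0,0]))
row(g-.06*u,T);row(g,T)
for q in (g-.06*u,g): print(ik(place(AN,[q])[0],T,.099,readout.read_state()['joint_pos']).round(2))
c=viewer.camera_info("wrist");K0['w3']=(c['camera_matrix'],c['rvec'],c['tvec'])
im=viewer.capture("wrist");cv2.imwrite("pics/w3.png",cv2.resize(im[100:340,220:420],None,fx=2.5,fy=2.5,interpolation=cv2.INTER_CUBIC))
b=[]
for x in(.95,.85,.0):
    a=np.arctan2(.013,-.085)-x;c2=np.pi-x
    b+=[[.04+.086*np.cos(a),0,.048+.086*np.sin(a)],[.04+.062*np.cos(c2),-.054,.048+.062*np.sin(c2)]]
b+=[[-.043,.025,.042],[-.043,-.025,.042],[-.013,.025,.058],[-.013,-.025,.058]]
print(((proj('w3',place(AN,b))-[220,100])*2.5).round(0).tolist())
E
```

```text
time_s: 11.25
ee_pos: [0.5762, 0.0319, 0.1487]
eef_rot: [-2.443, -0.128, -1.877]
ft_force: [0.5, 0.2, -0.3]
gripper_width: 0.0548
grip_force: 0.0
[-0.01428652  0.          0.02288025] [-0.00685507  0.          0.02288025]
[-0.0702 -0.0014  0.0519] [ 0.001 -0.577  0.005] world [0.608  0.0361 0.0675]
[-0.1029 -0.0015  0.1022] [ 0.001 -0.577  0.005] world [0.648  0.0401 0.0229]
[-0.11  0.62  2.22  2.81  0.44 -1.42]
[-0.09  0.73  2.14  2.85  0.47 -1.46]
[[245.0, 260.0], [391.0, 317.0], [245.0, 283.0], [392.0, 333.0], [244.0, 490.0], [388.0, 466.0], [174.0, 522.0], [314.0, 522.0], [179.0, 428.0], [311.0, 429.0]]
```

View pics/w3.png

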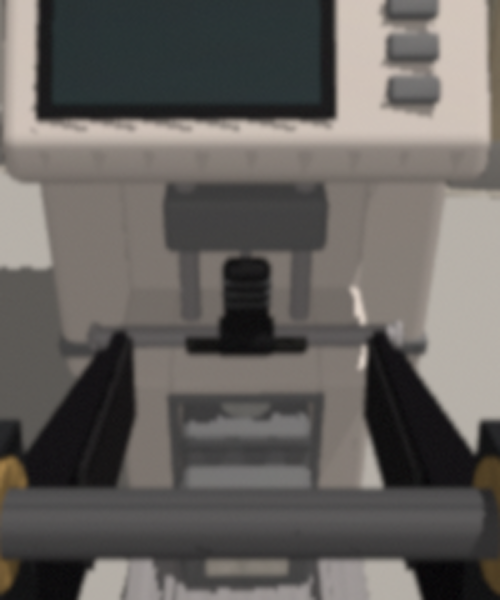

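Run:
```python
from h import *
from rig import viewer,readout
c=viewer.camera_info("wrist");K0['w3']=(c['camera_matrix'],c['rvec'],c['tvec'])
P=[[0,.027,.061],[0,-.027,.061],[0,.05,.08],[0,-.05,.08],[-.012,.075,.16],[-.012,-.075,.16]]
for x in(.95,.9,.85,.8):
    a=np.pi-x;b=a-np.radians(-30)-0
    h=np.array([.04+.062*np.cos(a),0,.048+.062*np.sin(a)])
    P+=[h+[0,.054,0],h-[0,.054,0]]
    l=np.arctan2(.0185,-.0945)-x;P+=[[.04+.0963*np.cos(l),0,.048+.0963*np.sin(l)]]
print(((proj('w3',place(AN,P))-[220,100])*2.5).round(0).tolist())
```

```text
[[176.0, 401.0], [314.0, 401.0], [112.0, 363.0], [378.0, 364.0], [3.0, 188.0], [487.0, 190.0], [99.0, 317.0], [392.0, 318.0], [245.0, 237.0], [98.0, 325.0], [392.0, 326.0], [245.0, 249.0], [97.0, 334.0], [393.0, 335.0], [245.0, 261.0], [97.0, 342.0], [393.0, 343.0], [245.0, 274.0]]
```

Comparing with the bay and head edges, the bar looks only about 0.82 up: its right end is at crop (390,335) and the lug tip at (245,258). I'll regrip the lug deeper and harder and take it to the stop.

Run:
```python
from h import *
from rig import readout
print(inA(readout.read_state()['ee_pos']))
T=75;t=np.radians(T);u=np.array([np.sin(t),0,-np.cos(t)])
g=np.array([-.0085,0,.119])+.014*u
row(g-.04*u,T);row(g,T)
```

```text
[-0.08570909 -0.00108746  0.14871548]
[-0.0088 -0.0011  0.0563] [-0.001 -0.002  0.006] world [0.6288 0.0382 0.1257]
[-0.0089 -0.001   0.0963] [-0.001 -0.002  0.006] world [0.6672 0.042  0.1154]
```

```bash
python3 -m creep '-0.009 -0.001 0.03 0 0 0 0.04; -0.009 -0.001 0.06 0 0 0 0.04; -0.009 -0.001 0.08 0 0 0 0.04; -0.009 -0.001 0.096 0 0 0 0.04; -0.009 -0.001 0.096 0 0 0 0.04; -0.009 -0.001 0.096 0 0 0 0.005; -0.009 -0.001 0.096 0 0 0 0.005; -0.009 -0.001 0.096 0 0 0 0.005; -0.009 -0.001 0.096 0 0 0 0.005; -0.009 -0.001 0.096 0 0 0 0.005' 40
python3 - <<'E'
from h import *
from rig import readout
# pure rotation about the hinge by b from present pose
s=readout.read_state();R0=R.from_rotvec(s['eef_rot']);p0=s['ee_pos'];H=place(AN,[[.04,0,.048]])[0];ax=R.from_euler('z',AN[2]).apply([0,1,0])
print(inA(p0).round(4))
for b in(.05,.1,.15,.2):
    Rb=R.from_rotvec(b*ax);print(R0.inv().apply(H+Rb.apply(p0-H)-p0).round(4),(R0.inv()*Rb*R0).as_rotvec().round(3))
E
```

```text
time_s: 12.13
ee_pos: [0.666, 0.042, 0.1154]
eef_rot: [-2.443, -0.128, -1.877]
ft_force: [-2.2, -1.5, 0.8]
gripper_width: 0.0155
grip_force: 40.0
[3.800e-03 1.000e-04 1.154e-01]
[0.0025 0.     0.0029] [ 0.   -0.05  0.  ]
[0.0049 0.     0.0058] [ 0.001 -0.1    0.   ]
[0.0072 0.     0.0089] [ 0.001 -0.15   0.   ]
[0.0093 0.0001 0.0121] [ 0.001 -0.2    0.   ]
```

```bash
python3 -m creep '0.0012 0 0.0015 0 -0.025 0 0.005; 0.0025 0 0.0029 0 -0.05 0 0.005; 0.0037 0 0.0043 0 -0.075 0 0.005; 0.0049 0 0.0058 0 -0.1 0 0.005; 0.006 0 0.0074 0 -0.125 0 0.005; 0.0072 0 0.0089 0 -0.15 0 0.005; 0.0072 0 0.0089 0 -0.15 0 0.005'; python3 -m creep '0.0006 0 0.0008 0 -0.0125 0 0.005; 0.0012 0 0.0015 0 -0.025 0 0.005; 0.0012 0 0.0015 0 -0.025 0 0.005'
```

```text
time_s: 12.72
ee_pos: [0.6742, 0.043, 0.1187]
eef_rot: [-2.588, -0.134, -1.683]
ft_force: [-15.3, -4.5, -3.2]
gripper_width: 0.016
grip_force: 40.0
time_s: 12.97
ee_pos: [0.6749, 0.0431, 0.1186]
eef_rot: [-2.611, -0.134, -1.649]
ft_force: [-25.7, -6.6, 2.6]
gripper_width: 0.0157
grip_force: 42.0
```

The force rises from 15 N to 26 N, so the bar is at its stop. Releasing, backing out and checking.

```bash
python3 -m creep '0 0 0 0 0 0 0.045; 0 0 0 0 0 0 0.045; 0 0 0 0 0 0 0.045; 0 0 0 0 0 0 0.045; 0 0 0 0 0 0 0.045; 0 0 -0.025 0 0 0 0.045; 0 0 -0.05 0 0 0 0.06; 0 0 -0.08 0 0 0 0.09; 0 0 -0.1 0 0 0 0.09; 0 0 -0.1 0 0 0 0.09; 0 0 -0.1 0 0 0 0.09; 0 0 -0.1 0 0 0 0.09' 25
python3 - <<'E'
from h import *
from rig import readout,viewer
c=viewer.camera_info("wrist");K0['w3']=(c['camera_matrix'],c['rvec'],c['tvec'])
im=viewer.capture("wrist");cv2.imwrite("pics/w4.png",cv2.resize(im[80:320,200:440],None,fx=2.5,fy=2.5,interpolation=cv2.INTER_CUBIC))
P=[[0,.027,.061],[-.012,-.075,.16]]
for x in(.95,.85):
    a=np.pi-x
    h=np.array([.04+.062*np.cos(a),0,.048+.062*np.sin(a)])
    l=np.arctan2(.0185,-.0945)-x;P+=[h-[0,.054,0],[.04+.0963*np.cos(l),0,.048+.0963*np.sin(l)]]
P+=[[-.043,.025,.042],[-.043,-.025,.042],[-.013,.025,.058],[-.013,-.025,.058]]
print(((proj('w3',place(AN,P))-[200,80])*2.5).round(0).tolist())
print(inA(readout.read_state()['ee_pos']),readout.read_state()['gripper_width'])
T=42;t=np.radians(T);u=np.array([np.sin(t),0,-np.cos(t)])
g=np.array([-.027,0,.037])+.019*u
row(g-.06*u,T);row(g,T)
E
```

```text
time_s: 13.97
ee_pos: [0.5891, 0.0344, 0.1629]
eef_rot: [-2.603, -0.137, -1.662]
ft_force: [-0.9, 0.8, -1.1]
gripper_width: 0.0795
grip_force: 0.0
[[230.0, 443.0], [551.0, 271.0], [446.0, 371.0], [299.0, 303.0], [447.0, 388.0], [299.0, 330.0], [230.0, 568.0], [365.0, 569.0], [233.0, 475.0], [363.0, 475.0]]
[-0.07332576  0.00028138  0.16262717] 0.08331338681105832
[-0.0784 -0.0002  0.0572] [ 0.001 -0.403  0.006] world [0.608  0.0361 0.0675]
[-0.1019 -0.0003  0.1124] [ 0.001 -0.403  0.006] world [0.648  0.0401 0.0229]
```

View pics/w4.png

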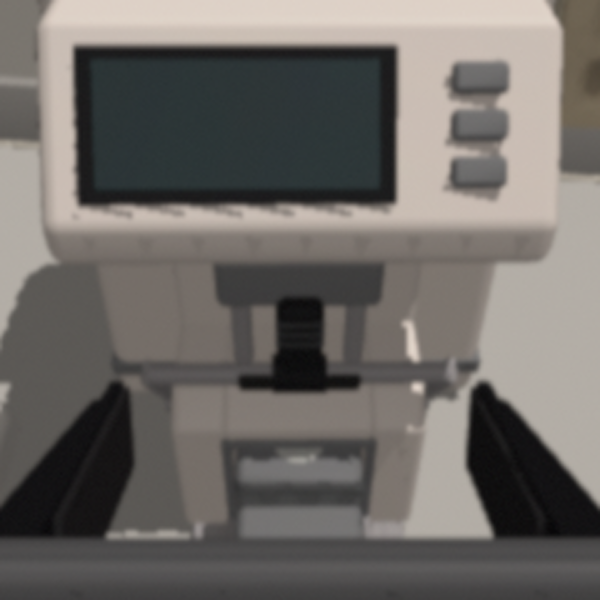

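The bar end at (446,374) and the lug tip at (299,298) agree with 0.95, so the bar is up. Next I move to the cartridge.

```bash
python3 -m creep '-0.02 0 0.014 0 -0.1 0 0.07; -0.04 0 0.028 0 -0.2 0 0.07; -0.06 0 0.043 0 -0.3 0 0.07; -0.078 0 0.057 0 -0.403 0.006 0.07; -0.078 0 0.057 0 -0.403 0.006 0.07; -0.078 0 0.057 0 -0.403 0.006 0.07; -0.078 0 0.057 0 -0.403 0.006 0.07'
python3 - <<'E'
from h import *
from rig import readout
print(inA(readout.read_state()['ee_pos']),readout.read_state()['gripper_width'])
T=42;t=np.radians(T);u=np.array([np.sin(t),0,-np.cos(t)])
row(np.array([-.027,0,.037])+.019*u,T)
E
```

```text
time_s: 14.6
ee_pos: [0.6068, 0.0364, 0.068]
eef_rot: [-2.896, -0.144, -1.115]
ft_force: [0.0, 0.6, -0.2]
gripper_width: 0.0703
grip_force: 0.0
[-0.05567634  0.00038378  0.06802384] 0.07025670041593189
[0.0004 0.0004 0.0612] [-0.    -0.002  0.   ] world [0.648  0.0401 0.0229]
```

```bash
python3 -m creep '0 0 0.015 0 0 0 0.07; 0 0 0.03 0 0 0 0.07; 0 0 0.045 0 0 0 0.07; 0 0 0.055 0 0 0 0.07; 0 0 0.061 0 0 0 0.07; 0 0 0.061 0 0 0 0.07; 0 0 0.061 0 0 0 0.07'
python3 - <<'E'
from h import *
from rig import readout
print(inA(readout.read_state()['ee_pos']))
E
```

```text
time_s: 15.18
ee_pos: [0.6472, 0.0401, 0.0226]
eef_rot: [-2.897, -0.143, -1.111]
ft_force: [0.2, 0.7, 0.2]
gripper_width: 0.0703
grip_force: 0.0
[-1.50579317e-02  6.06222683e-05  2.26451917e-02]
```

```bash
python3 -m creep '0 0 0 0 0 0 0.03; 0 0 0 0 0 0 0.03; 0 0 0 0 0 0 0.03; 0 0 0 0 0 0 0.03; 0 0 0 0 0 0 0.03; 0 0 0 0 0 0 0.03' 25
python3 - <<'E'
from h import *
from rig import readout
s=readout.read_state();R0=R.from_rotvec(s['eef_rot']);e=R.from_euler('z',AN[2]).apply([-1,0,0])
for d in(.01,.02,.04,.06,.075):print(R0.inv().apply(e*d).round(4))
E
```

```text
time_s: 15.68
ee_pos: [0.6476, 0.04, 0.0231]
eef_rot: [-2.897, -0.143, -1.113]
ft_force: [-4.2, -0.4, 6.6]
gripper_width: 0.0497
grip_force: 24.8
[-0.0074  0.     -0.0067]
[-0.0149  0.     -0.0134]
[-0.0297  0.     -0.0268]
[-0.0446  0.     -0.0402]
[-0.0557  0.     -0.0502]
```

Gripped at 49.7 mm. Now I pull straight out, slowly.

```bash
python3 -m creep '-0.0037 0 -0.0033 0 0 0 0.03; -0.0074 0 -0.0067 0 0 0 0.03; -0.0111 0 -0.01 0 0 0 0.03; -0.0149 0 -0.0134 0 0 0 0.03; -0.0149 0 -0.0134 0 0 0 0.03'
python3 -m creep '-0.0074 0 -0.0067 0 0 0 0.03; -0.0149 0 -0.0134 0 0 0 0.03; -0.0223 0 -0.0201 0 0 0 0.03; -0.0297 0 -0.0268 0 0 0 0.03; -0.0372 0 -0.0335 0 0 0 0.03; -0.0372 0 -0.0335 0 0 0 0.03'
```

```text
time_s: 16.1
ee_pos: [0.627, 0.038, 0.023]
eef_rot: [-2.897, -0.143, -1.112]
ft_force: [-4.2, -0.4, 13.0]
gripper_width: 0.05
grip_force: 24.9
time_s: 16.6
ee_pos: [0.5756, 0.033, 0.023]
eef_rot: [-2.898, -0.143, -1.111]
ft_force: [-12.8, -2.0, 22.3]
gripper_width: 0.0498
grip_force: 24.9
```

```bash
python3 -m creep '0 0 0 0 0 0 0.03; 0 0 0 0 0 0 0.03; 0 0 0 0 0 0 0.03'
python3 - <<'E'
from h import *
from rig import readout,viewer
s=readout.read_state();print(inA(s['ee_pos']),s['wrist_torque'].round(2),s['ft_force'].round(1))
for n in("side","scene"):
    cv2.imwrite(f"pics/{n}5.png",viewer.capture(n))
print(proj("side",place(AN,[[-.105,0,.042],[-.07,0,.05]])),proj("scene",place(AN,[[-.105,0,.042],[-.07,0,.05]])))
E
```

```text
time_s: 16.85
ee_pos: [0.5756, 0.033, 0.0229]
eef_rot: [-2.898, -0.142, -1.109]
ft_force: [-10.4, -3.1, 17.9]
gripper_width: 0.0499
grip_force: 24.9
[-0.08700484  0.00012952  0.02293192] [-0.06 -0.32  0.05] [-10.4  -3.1  17.9]
[[294.0748034  201.42936105]
 [305.31870246 195.55665113]] [[301.38382359 203.89028714]
 [312.56762578 194.12573965]]
```

```bash
python3 -m creep '0.0003 0 -0.0003 0 0 0 0.03; 0.0003 0 -0.0003 0 0 0 0.03; 0.0003 0 -0.0003 0 0 0 0.03'
```

```text
time_s: 17.2
ee_pos: [0.5756, 0.0331, 0.023]
eef_rot: [-2.899, -0.142, -1.108]
ft_force: [-7.7, -2.6, 13.5]
gripper_width: 0.0505
grip_force: 24.9
```

```bash
python3 -m creep '0.0004 0 -0.0004 0 0 0 0.03; 0.0008 0 -0.0008 0 0 0 0.03; 0.0008 0 -0.0008 0 0 0 0.03'; python3 -m creep '-0.0037 0 -0.0033 0 0 0 0.03; -0.0037 0 -0.0033 0 0 0 0.03; -0.0037 0 -0.0033 0 0 0 0.03'
```

```text
time_s: 17.45
ee_pos: [0.5765, 0.0332, 0.0234]
eef_rot: [-2.899, -0.143, -1.107]
ft_force: [-1.7, 0.4, -2.8]
gripper_width: 0.0499
grip_force: 24.9
time_s: 17.7
ee_pos: [0.5723, 0.0327, 0.0236]
eef_rot: [-2.898, -0.143, -1.109]
ft_force: [-1.2, 0.1, -3.8]
gripper_width: 0.0496
grip_force: 24.9
```

```bash
python3 -m creep '-0.0016 0 -0.0012 0 0 0 0.03; -0.0031 0 -0.0025 0 0 0 0.03; -0.0031 0 -0.0025 0 0 0 0.03'; python3 -m creep '-0.0012 0 -0.001 0 0 0 0.03; -0.0022 0 -0.002 0 0 0 0.03; -0.0022 0 -0.002 0 0 0 0.03'
```

```text
time_s: 17.95
ee_pos: [0.5686, 0.0323, 0.0237]
eef_rot: [-2.898, -0.143, -1.11]
ft_force: [-1.2, -0.2, -4.4]
gripper_width: 0.0498
grip_force: 24.9
time_s: 18.2
ee_pos: [0.5665, 0.032, 0.0241]
eef_rot: [-2.897, -0.144, -1.113]
ft_force: [3.0, 1.2, -5.3]
gripper_width: 0.0496
grip_force: 24.9
```

```bash
python3 -m creep '-0.0005 0 0.0006 0 0 0 0.03; -0.0005 0 0.0006 0 0 0 0.03; -0.0012 0 -0.0001 0 0 0 0.03; -0.002 0 -0.0008 0 0 0 0.03; -0.002 0 -0.0008 0 0 0 0.03; -0.002 0 -0.0008 0 0 0 0.03'
```

```text
time_s: 18.7
ee_pos: [0.5658, 0.0318, 0.0237]
eef_rot: [-2.895, -0.144, -1.117]
ft_force: [10.3, 2.7, -9.1]
gripper_width: 0.05
grip_force: 25.0
```

Contact with the lip: fx is up 10 N and x has stalled after 82 mm of travel, which puts the start 44 mm out as expected. I'll open, slide the fingers forward to the centre of mass, and regrip.

```bash
python3 -m creep '0 0 0 0 0 0 0.07; 0 0 0 0 0 0 0.07; 0 0 0 0 0 0 0.07; 0 0 0 0 0 0 0.07'
python3 - <<'E'
from h import *
from rig import readout
s=readout.read_state();print(inA(s['ee_pos']))
T=42;t=np.radians(T);u=np.array([np.sin(t),0,-np.cos(t)])
row(np.array([-.066,0,.0375])+.019*u,T)
E
```

```text
time_s: 19.03
ee_pos: [0.5641, 0.0318, 0.0234]
eef_rot: [-2.897, -0.143, -1.112]
ft_force: [-0.1, -0.0, 0.4]
gripper_width: 0.0681
grip_force: 0.0
[-9.86127470e-02  1.54246349e-05  2.33761894e-02]
[ 0.0337 -0.      0.0303] [ 0.001  0.    -0.   ] world [0.6092 0.0362 0.0234]
```

```bash
python3 -m creep '0.011 0 0.01 0 0 0 0.07; 0.022 0 0.02 0 0 0 0.07; 0.0337 0 0.0303 0 0 0 0.07; 0.0337 0 0.0303 0 0 0 0.07; 0.0337 0 0.0303 0 0 0 0.03; 0.0337 0 0.0303 0 0 0 0.03; 0.0337 0 0.0303 0 0 0 0.03; 0.0337 0 0.0303 0 0 0 0.03; 0.0337 0 0.0303 0 0 0 0.03' 35
python3 - <<'E'
from h import *
from rig import readout,viewer
s=readout.read_state();print(inA(s['ee_pos']))
a=viewer.capture("scene")[130:260,190:390];b=viewer.capture("side")[130:240,220:390]
a=cv2.resize(a,(780,507),interpolation=cv2.INTER_CUBIC)
cv2.imwrite("pics/s6.png",a)
R0=R.from_rotvec(s['eef_rot']);print(R0.inv().apply([0,0,.01]).round(5))
E
```

```text
time_s: 19.78
ee_pos: [0.6086, 0.0362, 0.023]
eef_rot: [-2.898, -0.143, -1.11]
ft_force: [-2.2, 0.3, 1.1]
gripper_width: 0.0501
grip_force: 35.0
[-5.38972470e-02  5.43890340e-05  2.30415004e-02]
[ 0.00668  0.      -0.00744]
```

```bash
python3 -m creep '0.002 0 -0.0022 0 0 0 0.03; 0.0053 0 -0.006 0 0 0 0.03; 0.01 0 -0.0112 0 0 0 0.03; 0.0167 0 -0.0186 0 0 0 0.03; 0.0234 0 -0.026 0 0 0 0.03; 0.03 0 -0.0335 0 0 0 0.03; 0.0367 0 -0.041 0 0 0 0.03; 0.043 0 -0.0484 0 0 0 0.03; 0.043 0 -0.0484 0 0 0 0.03; 0.043 0 -0.0484 0 0 0 0.03'
python3 - <<'E'
from h import *
from rig import readout
s=readout.read_state();print(s['wrist_torque'].round(2))
K0['w1']=(K0['w0'][0],np.array([-1.75026469,-1.70694026,-0.8152766]),np.array([-0.04993688,-0.45571642,-0.15919644]))
A=ray('w0',(113,48),.023);B=ray('w0',(272,14),.023);C=ray('w1',(472,117),.023);print(A,B,C)
# scene full-rect fit, rim outer corners
sc=lambda u,v:(u/3+155,v/3+130)
P=[(-.085,.11),(.085,.11),(.085,-.11),(-.085,-.11)]
U=[sc(38,140),sc(190,60),sc(358,158),sc(200,264)]
o={'scene':[(np.array([*p,.023]),u) for p,u in zip(P,U)]}
print(fit(o,[.47,.26,.18]))
o['w0']=[(np.array([-.085,-.11,.023]),(113,48)),(np.array([.085,-.11,.023]),(272,14))]
p,r=fit(o,[.47,.26,.18]);print(p,r.round(1).tolist())
E
```

```text
time_s: 20.72
ee_pos: [0.609, 0.0362, 0.0889]
eef_rot: [-2.897, -0.144, -1.114]
ft_force: [-0.1, 0.4, -4.1]
gripper_width: 0.05
grip_force: 35.0
[-0.01  1.   -0.03]
[0.40859204 0.13913645 0.023     ] [0.57637438 0.17032358 0.023     ] [0.57013584 0.17041606 0.023     ]
(array([0.46431539, 0.24891428, 0.18517261]), array([[-1.29742539,  2.08517542],
       [ 1.38595502, -0.19417777],
       [ 0.81753955, -0.86734094],
       [-0.62642904, -0.25301752]]))
[0.47102455 0.26216728 0.19199016] [[-0.9, -1.2], [1.0, -3.1], [0.2, -4.7], [-0.3, -4.7], [0.2, 1.2], [-0.9, -0.1]]
```

The cartridge weighs about 4.1 N. The tray centre is about (0.471, 0.262) with yaw 0.19. Carrying it level to above the tray.

Run:
```python
from h import *
from rig import readout
s=readout.read_state()
for k in(.25,.5,.75,1):
    p=np.array(s['ee_pos'])*(1-k)+k*np.array([.4867,.265,.1]);y=.099+.091*k
    row(p,42,yaw=y,an=False);
print(ik([.4867,.265,.1],42,.19,s['joint_pos']).round(2),ik([.4867,.265,.02],42,.19,s['joint_pos']).round(2),s['joint_pos'].round(2))
```

```text
[-0.0165 -0.0599 -0.0187] [ 0.016 -0.001 -0.017] world [0.5784 0.0934 0.0917]
[-0.033  -0.1199 -0.0374] [ 0.031 -0.001 -0.033] world [0.5479 0.1506 0.0945]
[-0.0496 -0.1798 -0.0561] [ 0.046 -0.001 -0.05 ] world [0.5173 0.2078 0.0972]
[-0.0661 -0.2397 -0.0748] [ 0.062 -0.001 -0.067] world [0.4867 0.265  0.1   ]
[ 0.47  0.52  2.31  3.59  0.43 -1.78] [ 0.47  0.73  2.34  3.45  0.66 -1.6 ] [-0.11  0.57  2.21  2.76  0.38 -1.37]
```

```bash
python3 -m creep '-0.002 -0.008 -0.0025 0.002 0 -0.002 0.03; -0.0055 -0.02 -0.006 0.005 0 -0.006 0.03; -0.011 -0.04 -0.0125 0.01 0 -0.011 0.03; -0.0165 -0.06 -0.0187 0.016 0 -0.017 0.03; -0.022 -0.08 -0.025 0.021 0 -0.022 0.03; -0.0275 -0.1 -0.031 0.026 0 -0.028 0.03; -0.033 -0.12 -0.0374 0.031 0 -0.033 0.03; -0.0385 -0.14 -0.0437 0.036 0 -0.039 0.03; -0.044 -0.16 -0.05 0.041 0 -0.044 0.03; -0.0496 -0.18 -0.0561 0.046 0 -0.05 0.03; -0.055 -0.2 -0.0624 0.051 0 -0.056 0.03; -0.0592 -0.215 -0.067 0.055 0 -0.06 0.03'
python3 -m creep '-0.0036 -0.013 -0.004 0.004 0 -0.003 0.03; -0.0061 -0.022 -0.007 0.006 0 -0.006 0.03; -0.007 -0.025 -0.0078 0.007 0 -0.007 0.03; -0.007 -0.025 -0.0078 0.007 0 -0.007 0.03; -0.007 -0.025 -0.0078 0.007 0 -0.007 0.03'
python3 - <<'E'
from h import *
from rig import readout,viewer
s=readout.read_state();print(s['joint_pos'].round(2))
row([.4867,.265,.1],42,yaw=.19,an=False);row([.4867,.265,.025],42,yaw=.19,an=False)
c=viewer.camera_info("wrist");K0['w']=(c['camera_matrix'],c['rvec'],c['tvec'])
im=viewer.capture("wrist")
for q,col in zip(proj('w',place([.471,.262,.19],[[x,y,.023] for x in(-.085,.085) for y in(-.11,.11)])),[(0,0,255)]*4): cv2.circle(im,tuple(int(v) for v in q),4,col,1)
sc=viewer.capture("scene")
for q in proj('scene',place([.471,.262,.19],[[x,y,.023] for x in(-.085,.085) for y in(-.11,.11)])): cv2.circle(sc,tuple(int(v) for v in q),2,(0,0,255),-1)
sc=cv2.resize(sc[90:270,110:350],(480,360));
cv2.imwrite("pics/t7.png",np.vstack([cv2.resize(im,(480,300))[:240],sc]))
E
```

```text
time_s: 21.72
ee_pos: [0.4982, 0.2425, 0.0975]
eef_rot: [-2.863, -0.26, -1.096]
ft_force: [0.9, -0.7, -4.6]
gripper_width: 0.0498
grip_force: 35.0
time_s: 22.13
ee_pos: [0.4847, 0.264, 0.099]
eef_rot: [-2.858, -0.272, -1.096]
ft_force: [0.1, -0.3, -4.2]
gripper_width: 0.0499
grip_force: 35.0
[ 0.47  0.52  2.31  3.59  0.44 -1.77]
[ 0.0023 -0.0006  0.0007] [-0.     0.001 -0.001] world [0.4867 0.265  0.1   ]
[-0.0478 -0.0006  0.0565] [-0.     0.001 -0.001] world [0.4867 0.265  0.025 ]
```

View pics/t7.png

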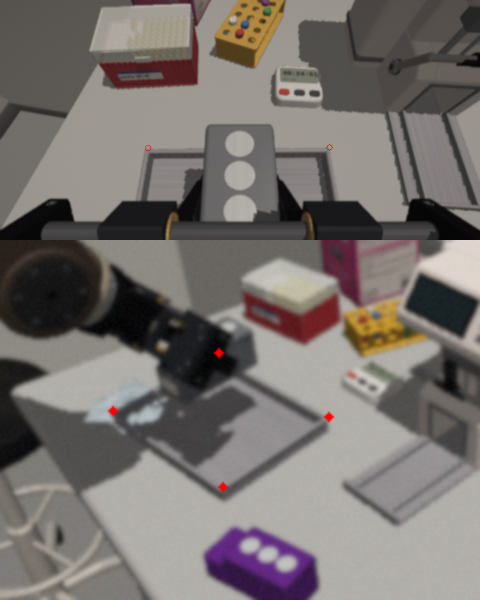

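The tray's far corners fall on the predicted circles at (148,148) and (330,147), and the cartridge is centred and level above it. Lowering now.

```bash
python3 -m creep '-0.004 0 0.004 0 0 0 0.03; -0.01 0 0.011 0 0 0 0.03; -0.018 0 0.02 0 0 0 0.03; -0.026 0 0.029 0 0 0 0.03; -0.034 0 0.038 0 0 0 0.03; -0.04 0 0.047 0 0 0 0.03; -0.0445 0 0.0525 0 0 0 0.03; -0.0478 0 0.0565 0 0 0 0.03; -0.0478 0 0.0565 0 0 0 0.03; -0.0478 0 0.0565 0 0 0 0.03'; python3 -m creep '-0.0007 0 0.0008 0 0 0 0.03; -0.0014 0 0.0015 0 0 0 0.03; -0.002 0 0.0022 0 0 0 0.03; -0.002 0 0.0022 0 0 0 0.03'
```

```text
time_s: 23.07
ee_pos: [0.4868, 0.2645, 0.0251]
eef_rot: [-2.858, -0.271, -1.096]
ft_force: [-0.1, 0.1, -3.9]
gripper_width: 0.0498
grip_force: 35.0
time_s: 23.4
ee_pos: [0.4868, 0.2647, 0.0225]
eef_rot: [-2.857, -0.272, -1.097]
ft_force: [-0.4, 0.3, -4.7]
gripper_width: 0.05
grip_force: 35.0
```

```bash
python3 -m creep '-0.0004 0 0.0004 0 0 0 0.03; -0.0007 0 0.0007 0 0 0 0.03; -0.001 0 0.0011 0 0 0 0.03; -0.001 0 0.0011 0 0 0 0.03'; python3 -m creep '-0.0003 0 0.0004 0 0 0 0.03; -0.0007 0 0.0007 0 0 0 0.03;  -0.0007 0 0.0007 0 0 0 0.03'
```

```text
time_s: 23.73
ee_pos: [0.4868, 0.2647, 0.0208]
eef_rot: [-2.858, -0.272, -1.096]
ft_force: [-0.3, -0.2, -4.6]
gripper_width: 0.0497
grip_force: 35.0
time_s: 23.98
ee_pos: [0.4868, 0.2647, 0.0201]
eef_rot: [-2.857, -0.272, -1.097]
ft_force: [-0.3, -0.4, -0.3]
gripper_width: 0.0498
grip_force: 35.0
```

The tray floor is carrying the weight, since fz has gone to about 0. I'll release and back out along the tool axis.

```bash
python3 -m creep '-0.0002 0 0.0002 0 0 0 0.03; -0.0002 0 0.0002 0 0 0 0.055; -0.0002 0 0.0002 0 0 0 0.07; 0 0 0 0 0 0 0.07; 0 0 0 0 0 0 0.07; 0 0 0 0 0 0 0.07; 0 0 -0.02 0 0 0 0.07; 0 0 -0.05 0 0 0 0.07; 0 0 -0.085 0 0 0 0.07; 0.02 0 -0.11 0 0 0 0.07; 0.04 0 -0.13 0 0 0 0.07; 0.04 0 -0.13 0 0 0 0.07'
python3 -m creep '0 0 0 0 0 0 0.07; 0 0 0 0 0 0 0.07'
python3 - <<'E'
from h import *
from rig import viewer
c=viewer.camera_info("wrist");K0['w']=(c['camera_matrix'],c['rvec'],c['tvec'])
im=viewer.capture("wrist");side=viewer.capture("side")
print(proj('w',place([.471,.262,.19],[[-.056,.025,.039],[-.056,-.025,.039],[-.026,.025,.055],[.056,.025,.055],[.056,-.025,.055],[-.026,-.025,.055]])).round(0).tolist())
cv2.imwrite("pics/f_w.png",im);cv2.imwrite("pics/f_s.png",side)
g=cv2.cvtColor(im,cv2.COLOR_BGR2GRAY);n,l,st,ce=cv2.connectedComponentsWithStats((g>190).astype('uint8'))
print([(ce[i].round(0).tolist(),int(st[i,4])) for i in range(1,n) if 100<st[i,4]<3000])
print('expected label dots (top, middle)',proj('w',place([.471,.262,.19],[[x,0,.055] for x in(-.01,.015,.04)])).round(0).tolist())
E
```

```text
time_s: 24.98
ee_pos: [0.4313, 0.2546, 0.1482]
eef_rot: [-2.851, -0.271, -1.105]
ft_force: [0.6, -0.2, 0.1]
gripper_width: 0.0703
grip_force: 0.0
time_s: 25.15
ee_pos: [0.4305, 0.2536, 0.143]
eef_rot: [-2.858, -0.271, -1.096]
ft_force: [0.2, 0.5, 0.1]
gripper_width: 0.0697
grip_force: 0.0
[[291.0, 299.0], [348.0, 299.0], [290.0, 261.0], [293.0, 178.0], [345.0, 178.0], [348.0, 261.0]]
[]
expected label dots (top, middle) [[319.0, 243.0], [319.0, 217.0], [319.0, 193.0]]
```

I've viewed all 10 pictures, so I'll check where the cartridge stands numerically from its white dots.

Run:
```python
from h import *
im=cv2.imread("pics/f_w.png");g=cv2.cvtColor(im,cv2.COLOR_BGR2GRAY)[170:310,270:370]
for th in(130,150,165,180):
    n,l,st,ce=cv2.connectedComponentsWithStats((g>th).astype('uint8'))
    print(th,[((ce[i]+[270,170]).round(0).tolist(),st[i,2:].tolist()) for i in range(1,n) if 60<st[i,4]<2000])
print(g[::10,49].tolist())
```

```text
130 [([320.0, 171.0], [100, 3, 300]), ([276.0, 234.0], [23, 109, 1380]), ([319.0, 195.0], [22, 20, 344]), ([358.0, 188.0], [24, 13, 227]), ([359.0, 247.0], [23, 93, 1984]), ([319.0, 217.0], [22, 21, 376]), ([319.0, 241.0], [24, 23, 422])]
150 [([319.0, 195.0], [20, 18, 293]), ([319.0, 217.0], [21, 19, 323]), ([319.0, 241.0], [22, 21, 366])]
165 [([319.0, 195.0], [19, 17, 242]), ([319.0, 217.0], [20, 18, 277]), ([319.0, 241.0], [20, 20, 316])]
180 []
[140, 80, 175, 176, 176, 177, 134, 176, 176, 92, 54, 55, 56, 62]
```

The three dots at (319,195), (319,217) and (319,241) are where a level cartridge at the tray centre should show them. Handing in.

```bash
python3 -c "
from rig import workorder
print(workorder.finish_job())"
```

```text
the job is handed in; nothing more can be done
None
```

The job is handed in at about 25 s: the bar is up at its stop (on a second lift, as the first left it at about 0.82 rad), and the cartridge was slid out to the lip and set down flat at the centre of the steel tray. The notebook, bottle and timer were not touched as far as I could tell, though I did no separate check on them.

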